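Set the router's stop slide and load the blank

ROBOT

A 6-joint arm with a two-finger parallel gripper is mounted at the origin on the work surface. World frame = base frame: x ahead of the robot, y to its left, z up, the work surface at z = 0. Lengths are in m, angles in degrees, forces in N, time in s.
With the tool pointing down it reaches from about 0.375 to 0.9 m from the base axis. Payload 3.1 kg.
Tool frame: the origin (TCP) lies at the very end of the fingers, on their centre line; the grasp point (between the pads) lies bot.grip_point_offset behind it (bot.grip_point_offset is the distance from the TCP to the grasp point, in m); z points along the fingers, y is the line along which they close (so a half turn about z gives the same grasp; the last joint's range is limited). The gripper opens to 87 mm and grips with 3 to 60 N. Pads are 19 mm wide; open, the fingers measure 117 mm over their backs; the gripper's body (75 mm by 190 mm) begins 51 mm behind the grasp point.
Start: joints at [-82.305, 30.224, 82.088, -0, 67.689, -10.227], TCP at [0.192, -0.595, 0.223] pointing down, gripper open.
Joint ranges: [-176.69, 176.69], [-43.24, 126.21], [12.49, 139.97], [-82, 262], [0, 151.66], [-163.58, 163.58]. Speed limits (degrees/s): [159.86, 159.86, 180, 180, 180, 180].

INTERFACE

Orientations are given as a 3x3 rotation matrix whose columns are the frame's x, y, z axes.
In Python, from rig import bot, viewer, ticket gives the robot as it stands.
- The arm moves only by the tool servo_tool, never from a script. Its argument "targets" is a list of rows, each an object with "offset": the shift along the tool's x, y, z in m, a list of three; "dr": the turn, a rotation vector about the tool's x, y, z in degrees, a list of three. In form: [{"offset": [x, y, z], "dr": [ax, ay, az]}, ...]. A call has 1 to 20 rows; each row is the pose to reach, as a shift and turn from the pose commanded when the call began, along the tool's axes at that moment; what a row does not reach only later rows make up. A row lasts 1/12 s, in which the tool goes at most 41.7 mm and 7.16 degrees, less where a joint would pass 70% of its speed; a pose out of reach is approached as far as the arm can. A call with a gripper value outside its range is refused whole. "gripper" is the gripper command: -1 is fully open, 1 is shut, values between are in proportion, set as the call begins (left out, the last holds). The fingers move at their own pace and stop on an object; the grip force is fixed at half the most. Time passes only in rows, so rows that repeat a pose let the fingers close. It gives the time, the measured TCP pose, the force, the opening and the grip force at its end, in the units of the state.
- bot.read_state(): the state, without advancing time (a new reading comes with each control period).
- viewer.capture(name): name is "side" or "top"; returns a dict with "color" (420x560x3 uint8, red, green, blue), "camera_matrix" (3x3 intrinsics, pixels), "R" (3x3) and "t" (3): a world point X has camera coordinates R X + t. Camera axes: x right, y down, z forward; pixel columns grow to the right and rows downward; lengths in m; the calibration is good to about 2 mm. A picture is of the moment at which its call begins. There is no depth.
- ticket.hand_in(): hands the job in; it is judged then, once.
The state is a dict: "time_s": time; "joint_positions": joint angles; "qvel": joint speeds; "tau": joint torques, N m; "position": TCP position; "tcp_rot": TCP orientation; "force": force on the tool from outside, world axes, zero at the start; "moment": the same for the moment, N m; "opening": opening from 0.0 (shut) to 1.0 (fully open); "grasp_force": force on a finger pad.
Only numpy, scipy, OpenCV 4.12 (cv2) and the standard library are available. Lean on these libraries where they do the work, as an engineer would, in place of code of your own. Each camera call takes 0.05 s, during which the arm holds its last target. There are 200 camera calls.

TASK

Nudge the stiff stop slide along its fence until its pointer lines up with the tip of the index clip, without driving it more than a few millimetres past. Then slide the wooden blank along its channel until you feel it rest against the stop, leaving the stop on its mark. Do not disturb the other things on the bench.

Things in the scene. Friction and masses are not known exactly. Their poses are not given: they have to be found in the camera images.
- fixture: Plywood board, 200 (x) by 560 (y) by 18 mm, fixed to the bench; origin at the centre of its underside, x across it, y along it, z up. All offsets below are in this frame. An aluminium fence (x 5 to 45 mm, top at z 38 mm) and a low aluminium lip (x -61 to -49 mm, top at z 28 mm) run its whole length and form a channel 54 mm wide, floor at z 18 mm, centre line at x -22 mm, open at both ends. A thin steel rule lies along the far edge.
- stop (a joint): Stop slide: a dark steel saddle, 100 mm long (y) and 102 mm wide (x -47 to 55 mm), top at z 60 mm, that rides over fence and channel; its underside in the channel is at z 20 mm. Value in m: how far its middle lies along the fixture's +y from the fixture's origin (0 to 0.19). It starts 40 to 130 mm on the +y side of the clip and must go towards -y. It is stiff: about 9 N of dry friction, and it stays where it is left.
- stop_pointer (a point): Tip of the small aluminium pointer at the middle of the slide's far (+x) side, at z 56 mm; a thin scribed line over the slide's top leads to it.
- stop_push (a point): Centre of the slide's flat +y end face above the channel, the face to push on: 50 mm wide (x), from z 20 to 60 mm, 50 mm to +y of the pointer.
- stop_face (a point): Centre of the slide's flat -y end face in the channel, at z 38 mm, which stops the blank; 50 mm to -y of the pointer.
- clip_tip (a point): Tip of the index clip, a small steel block (20 by 18 by 35 mm) fixed on the steel rule, with a small point towards the slide at z 56 mm. When the slide is set, its pointer is straight opposite this tip (equal y in the fixture's frame), 3 mm away across x.
- blank_center (a point): Centre (half-way up) of the loose wooden blank, 50 (x) by 120 (y) by 40 mm, 0.12 to 0.24 kg, lying lengthwise in the channel on the -y side of the slide with about 2 mm play each side, its top at z 58 mm. It slides with 0.5 to 3 N. It rests against the stop when its centre is 60 mm to -y of the stop face.
- pendant: Black handheld machine pendant, 75 by 160 by 26 mm, a bystander; origin under its centre.
- spanner: Steel spanner, a bystander; origin on its underside.
- collet_nut: Steel collet nut, 38 mm wide, 26 mm high, a bystander; origin under its centre.
- offcuts: Grey open tray, 140 by 180 by 60 mm, a bystander; origin under its centre.
- blank: The same wooden blank; origin at the centre of its underside.
There are look-alikes about, which are no part of the job. Of the things shaped like the blank, the wooden one is meant.

How it is judged:
By the outcome, as a careful person would: the job done as asked, in the order asked, and still so for the second after the job is handed in, with the robot touching nothing.
It also fails if it takes over 51 s, if anything falls off the work surface, if the arm or the gripper's body presses on something with over 40 N, if the wrist force passes 120 N, or if a joint passes its speed limit or range.

## Working session

There is one attempt and no reset: what is moved stays moved. The work goes in short steps, Python scripts to look and compute and a tool call to move; the robot and the scene stay as the last step left them, time stands still between calls to the robot, and variables do not carry over. Pictures are saved under pics/ and viewed, at most 10 in all, crops included, and the job is handed in when it is done.

Besides the shell and the picture viewer there is one more tool, called after "Call:" as name(argument=value, ...) on one line, values as JSON. servo_tool: Moves the arm, as the interface text tells. Its arguments: {"type":"object","properties":{"targets":{"type":"array"},"gripper":{"type":"number"}},"required":["targets"]}

```bash
mkdir -p pics; ls
cat > h.py <<'E'
import numpy as np, cv2
from rig import bot, viewer, ticket
def snap(n,f):
    c=viewer.capture(n); cv2.imwrite(f'pics/{f}.png',c['color'][:,:,::-1])
    np.savez(f'pics/{f}.npz',**{k:np.array(v) for k,v in c.items()}); return c
def load(f): return dict(np.load(f'pics/{f}.npz'))
def ray(c,uv):
    d=c['R'].T@np.linalg.solve(c['camera_matrix'],[uv[0],uv[1],1.]); return -c['R'].T@c['t'],d
def plane(c,uv,z):
    o,d=ray(c,uv); return o+d*(z-o[2])/d[2]
def proj(c,X):
    p=c['camera_matrix']@(c['R']@np.array(X)+c['t']); return p[:2]/p[2]
E
python3 - <<'E'
from h import *
for n in ('top','side'):
    c=snap(n,n+'0'); print(n,-c['R'].T@c['t'],c['camera_matrix'][0,0],c['R'].round(2).tolist())
s=bot.read_state(); print(s, bot.grip_point_offset)
E
```

```text
pics
top [ 0.35358022 -0.03284129  1.4649174 ] 441.31517836403987 [[-0.01, -1.0, -0.02], [-0.99, 0.01, -0.12], [0.12, 0.02, -0.99]]
side [0.16772865 0.79381035 0.66585804] 388.8347074683501 [[-0.91, -0.41, 0.02], [-0.25, 0.5, -0.83], [0.33, -0.76, -0.56]]
{'time_s': 0.1, 'joint_positions': array([-8.23064912e+01,  3.02728942e+01,  8.21473544e+01,  8.12809401e-04,
        6.76868596e+01, -1.02248740e+01]), 'qvel': array([ 0.00941026, -0.05685562, -0.20779126,  0.04529797, -0.01292447,
        0.01428954]), 'tau': array([-2.13346243e-05, -4.40985596e+01, -1.77150822e+01,  6.34387834e-02,
        5.34238725e-02, -5.94981566e-05]), 'position': array([ 0.19226034, -0.59403414,  0.22168684]), 'tcp_rot': array([[ 9.51497444e-01,  3.07656559e-01, -2.37256753e-04],
       [ 3.07656457e-01, -9.51495699e-01,  1.85431967e-03],
       [ 3.44744828e-04, -1.83737400e-03, -9.99998253e-01]]), 'force': array([-0.11575413,  0.10202569,  0.31105694]), 'moment': array([-0.00859511,  0.02284762,  0.02774838]), 'grasp_force': 0.0, 'opening': 0.9949955017235704} 0.0187
```

View pics/top0.png

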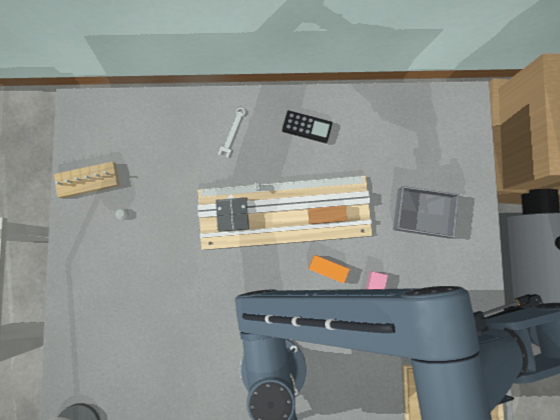

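View pics/side0.png

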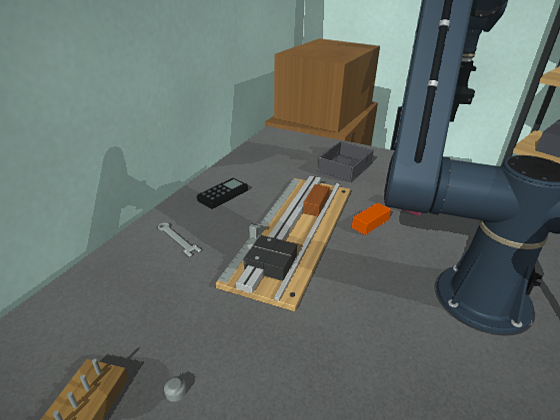

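The top view shows the slide at (232,212), the clip at (262,187) and the brown wooden block in the channel at (327,214). There is an orange block of similar shape at (330,268) and a pink one at (377,281). The brown block in the channel fits "wooden blank lying in the channel"; the orange and pink ones are painted and off the fixture. I'll confirm this in an enlarged crop.

Run:
```python
import cv2, numpy as np
t=cv2.imread('pics/top0.png')[170:290,190:390]; s=cv2.imread('pics/side0.png')[170:310,210:400]
t=cv2.resize(t,None,fx=4,fy=4,interpolation=cv2.INTER_CUBIC)
cv2.imwrite('pics/ct.png',t); cv2.imwrite('pics/cs.png',cv2.resize(s,None,fx=4,fy=4,interpolation=cv2.INTER_CUBIC))
```

```text
(no output)
```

View pics/ct.png

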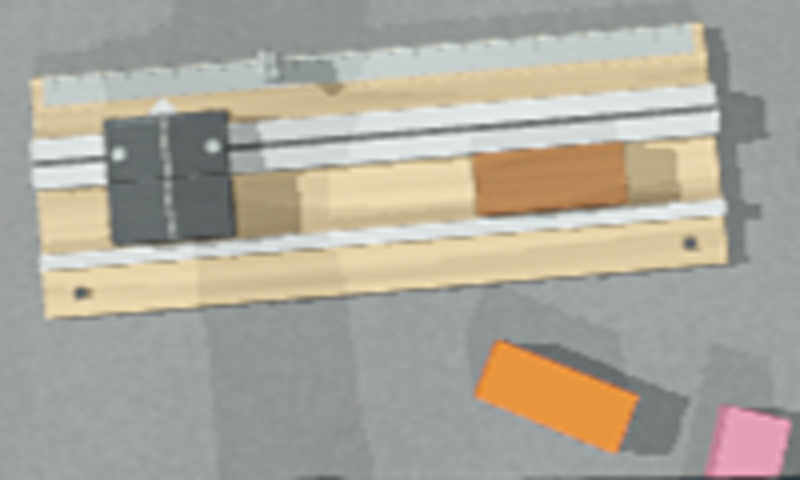

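View pics/cs.png

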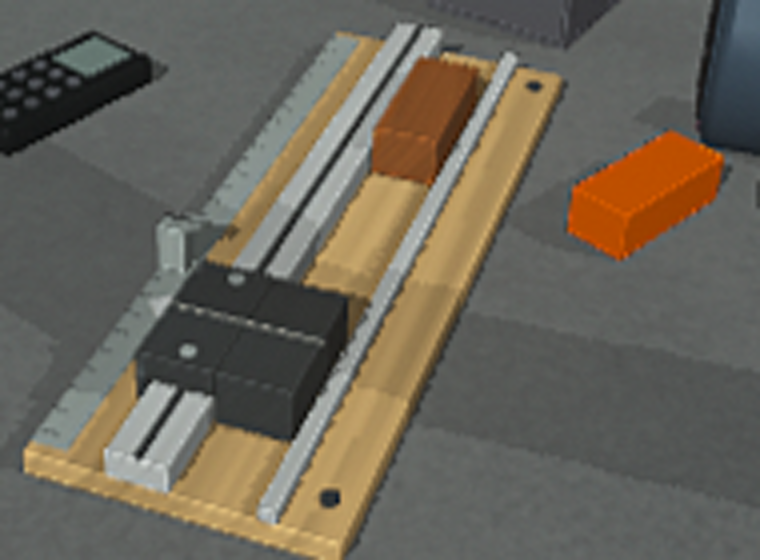

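The crop confirms it. The brown block, wood-grained, sits in the channel on the −y side of the slide, so it is the blank; the orange one is a plain decoy outside. In the top crop the pointer is at about (163,100) and the clip at about (268,70). Now the fixture pose from board corners and features.

```bash
cat > meas.py <<'E'
from h import *
def hsv(c): return cv2.cvtColor(c['color'],cv2.COLOR_RGB2HSV)
def fixture(c):
    # board corner pixels from the 4x crop of top0, refined locally
    cr=np.array([(33,78),(703,24),(728,262),(47,318)],float); px=((cr+.5)/4-.5+[190,170])
    W=np.array([plane(c,p,.018)[:2] for p in px])
    L=np.array([(.1,.28),(.1,-.28),(-.1,-.28),(-.1,.28)])
    m=W.mean(0); A=(L.T@(W-m)); th=np.arctan2(A[0,1]-A[1,0],A[0,0]+A[1,1])
    R=np.array([[np.cos(th),-np.sin(th)],[np.sin(th),np.cos(th)]])
    return m,th,R,(W-m)@R-L
E
python3 - <<'E'
from meas import *
c=load('top0'); m,th,R,res=fixture(c); print(m,np.degrees(th)); print((res*1e3).round(1).tolist())
f=lambda cr,z:((plane(c,(np.array(cr)+.5)/4-.5+[190,170],z)[:2]-m)@R*1e3).round(1)
print('pointer',f((163,100),.056),'slide corners top',[f(p,.06) for p in [(105,120),(226,110),(235,236),(113,244)]])
print('clip',[f(p,.056) for p in [(258,52),(275,52),(280,80),(262,84),(270,84)]])
print('blank',[f(p,.058) for p in [(474,155),(623,143),(627,203),(478,215)]])
s=load('side0')
g=lambda cr,z:((plane(s,(np.array(cr)+.5)/4-.5+[210,170],z)[:2]-m)@R*1e3).round(1)
print('side board',[g(p,.018) for p in [(25,450),(340,32),(565,75),(345,552)]])
print('side pointer',g((150,302),.056),'slide top',[g(p,.06) for p in [(138,355),(205,262),(348,292),(295,402)]],'clip',[g(p,.056) for p in [(157,215),(187,222),(190,240),(232,230)]])
print('side scribe ends',g((180,307),.06),g((325,343),.06))
E
```

```text
[ 0.50251037 -0.04173908] 3.9538882071003254
[[-0.4, -1.0], [-1.1, 0.8], [1.2, 1.1], [0.3, -0.9]]
pointer [ 66.4 168.2] slide corners top [array([ 53.5, 215.5]), array([ 53.6, 117.7]), array([-48.1, 117.9]), array([-46.6, 215.5])]
clip [array([99.3, 88.8]), array([98.1, 75. ]), array([75. , 72.7]), array([72.9, 87.5]), array([72.4, 81. ])]
blank [array([  1.3, -77.7]), array([   1.2, -197.3]), array([ -47. , -195.7]), array([-47. , -76.6])]
side board [array([ 99.1, 280.3]), array([  98.1, -276.5]), array([-100.2, -278.8]), array([-102.5,  285.6])]
side pointer [ 69.1 168.9] slide top [array([ 51.9, 221.9]), array([ 51.6, 122.7]), array([-44.2, 117.5]), array([-49.5, 225.7])] clip [array([104.9,  81.7]), array([82.8, 81.5]), array([72.6, 99.4]), array([51.3, 78.5])]
side scribe ends [ 47.5 171. ] [-47.7 169.8]
```

```bash
cat >> meas.py <<'E'
M=np.array([0.50251,-0.04174]); TH=np.radians(3.95)
RF=np.array([[np.cos(TH),-np.sin(TH)],[np.sin(TH),np.cos(TH)]])
def world(l): return np.r_[M+RF@np.array(l[:2]),l[2]]
def off(l):
    s=bot.read_state(); return (s['tcp_rot'].T@(world(l)-s['position'])).round(4)
def tcpl():
    s=bot.read_state(); p=s['position']; return np.r_[(p[:2]-M)@RF,p[2]].round(4), (RF.T@s['force'][:2]).round(2)
E
python3 - <<'E'
from meas import *
s=bot.read_state()
print((s['tcp_rot'].T@(np.array([.45,-.36,.2])-s['position'])).round(4), off((-.022,.25,.17)), off((-.022,.25,.1)))
RX=np.c_[np.r_[RF@[0,1],0],np.r_[RF@[1,0],0],[0,0,-1]]
from scipy.spatial.transform import Rotation as Ro
print(Ro.from_matrix(s['tcp_rot'].T@RX).as_rotvec(degrees=True))
E
```

```text
[ 0.3172 -0.1433  0.0221] [ 0.5041 -0.6779  0.0531] [ 0.5041 -0.6777  0.1231]
[ -0.07624625  -0.08661463 -76.03190289]
```

Call:
servo_tool(targets=[{"offset":[0.317,-0.143,0.02],"dr":[0,0,-20]},{"offset":[0.317,-0.143,0.02],"dr":[0,0,-20]},{"offset":[0.317,-0.143,0.02],"dr":[0,0,-20]},{"offset":[0.317,-0.143,0.02],"dr":[0,0,-40]},{"offset":[0.317,-0.143,0.02],"dr":[0,0,-40]},{"offset":[0.317,-0.143,0.02],"dr":[0,0,-40]},{"offset":[0.317,-0.143,0.02],"dr":[0,0,-76]},{"offset":[0.317,-0.143,0.02],"dr":[0,0,-76]},{"offset":[0.504,-0.678,0.053],"dr":[-0.1,-0.1,-76]},{"offset":[0.504,-0.678,0.053],"dr":[-0.1,-0.1,-76]},{"offset":[0.504,-0.678,0.053],"dr":[-0.1,-0.1,-76]},{"offset":[0.504,-0.678,0.053],"dr":[-0.1,-0.1,-76]},{"offset":[0.504,-0.678,0.053],"dr":[-0.1,-0.1,-76]},{"offset":[0.504,-0.678,0.053],"dr":[-0.1,-0.1,-76]},{"offset":[0.504,-0.678,0.053],"dr":[-0.1,-0.1,-76]},{"offset":[0.504,-0.678,0.053],"dr":[-0.1,-0.1,-76]},{"offset":[0.504,-0.678,0.053],"dr":[-0.1,-0.1,-76]},{"offset":[0.504,-0.678,0.053],"dr":[-0.1,-0.1,-76]},{"offset":[0.504,-0.678,0.053],"dr":[-0.1,-0.1,-76]},{"offset":[0.504,-0.678,0.053],"dr":[-0.1,-0.1,-76]}], gripper=1)

```text
time_s: 1.77
position: [0.4594, 0.1296, 0.1739]
tcp_rot: [[-0.068, 0.998, 0.0], [0.998, 0.068, -0.002], [-0.002, -0.0, -1.0]]
force: [1.0, 0.3, 0.5]
opening: 0.003
grasp_force: 0.0
```

Run:
```python
from meas import *
s=bot.read_state(); print(tcpl(),off((-.022,.25,.043)),s['tcp_rot'].round(3),s['opening'],s['time_s'])
```

```text
(array([-0.0312,  0.1739,  0.1739]), array([1.  , 0.24])) [0.0764 0.0091 0.1307] [[-0.068  0.998  0.   ]
 [ 0.998  0.068 -0.002]
 [-0.002 -0.    -1.   ]] 0.0026085125187144355 1.7667
```

Call:
servo_tool(targets=[{"offset":[0.076,0.009,0.0],"dr":[0,0,0]},{"offset":[0.076,0.009,0.0],"dr":[0,0,0]},{"offset":[0.076,0.009,0.02],"dr":[0,0,0]},{"offset":[0.076,0.009,0.06],"dr":[0,0,0]},{"offset":[0.076,0.009,0.08],"dr":[0,0,0]},{"offset":[0.076,0.009,0.08],"dr":[0,0,0]},{"offset":[0.076,0.009,0.08],"dr":[0,0,0]},{"offset":[0.076,0.009,0.08],"dr":[0,0,0]}])

```text
time_s: 2.43
position: [0.4646, 0.2039, 0.0947]
tcp_rot: [[-0.068, 0.998, 0.002], [0.998, 0.068, -0.002], [-0.002, 0.002, -1.0]]
force: [-0.5, -0.5, 0.1]
opening: 0.009
grasp_force: 0.0
```

Run:
```python
from meas import *
s=bot.read_state(); print(tcpl(),off((-.022,.25,.043)),s['tcp_rot'].round(3))
```

```text
(array([-0.0209,  0.2477,  0.0947]), array([-0.53, -0.51])) [ 0.0024 -0.0012  0.0517] [[-0.068  0.998  0.002]
 [ 0.998  0.068 -0.002]
 [-0.002  0.002 -1.   ]]
```

Descend to z ≈ 0.044, then creep towards contact.

Call:
servo_tool(targets=[{"offset":[0,-0.001,0.03],"dr":[0,0,0]},{"offset":[0,-0.001,0.045],"dr":[0,0,0]},{"offset":[0,-0.001,0.051],"dr":[0,0,0]},{"offset":[0,-0.001,0.051],"dr":[0,0,0]},{"offset":[-0.005,-0.001,0.051],"dr":[0,0,0]},{"offset":[-0.01,-0.001,0.051],"dr":[0,0,0]},{"offset":[-0.015,-0.001,0.051],"dr":[0,0,0]},{"offset":[-0.015,-0.001,0.051],"dr":[0,0,0]},{"offset":[-0.015,-0.001,0.051],"dr":[0,0,0]}])

```text
time_s: 3.18
position: [0.4643, 0.1883, 0.0437]
tcp_rot: [[-0.067, 0.998, 0.002], [0.998, 0.067, -0.002], [-0.002, 0.001, -1.0]]
force: [0.9, 0.0, 0.0]
opening: 0.002
grasp_force: 0.0
```

Run:
```python
from meas import *
s=bot.read_state(); print(tcpl(),s['force'])
c=snap('top','top1')
cv2.imwrite('pics/c1.png',cv2.resize(c['color'][170:245,190:290,::-1],None,fx=8,fy=8,interpolation=cv2.INTER_CUBIC))
```

```text
(array([-0.0223,  0.2321,  0.0437]), array([ 0.89, -0.06])) [0.89634636 0.00547314 0.03656437]
```

View pics/c1.png

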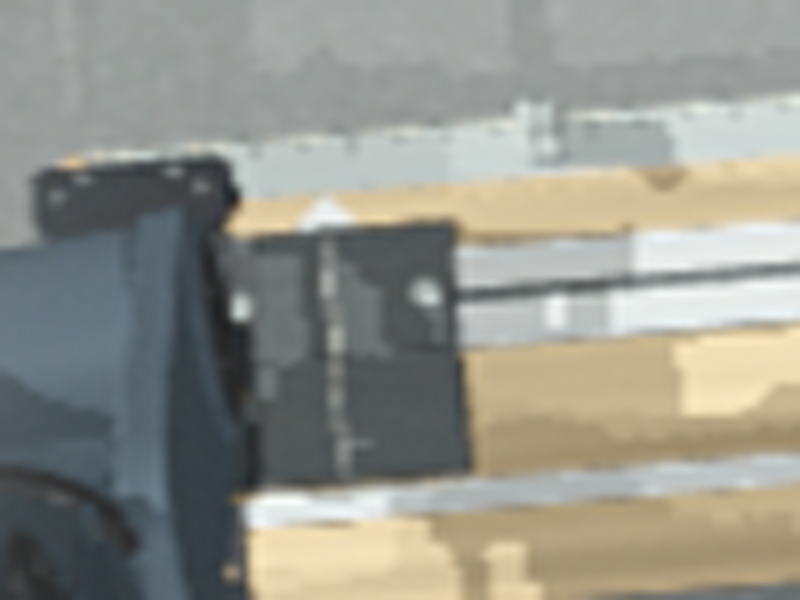

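The crop shows the pointer tip at about (325,198) and the clip block at 515–555 with its point at about (545,168) (8× px). There is no contact yet. I'll push coarsely and leave about 20 mm to go.

Call:
servo_tool(targets=[{"offset":[-0.004,0,0],"dr":[0,0,0]},{"offset":[-0.008,0,0],"dr":[0,0,0]},{"offset":[-0.012,0,0],"dr":[0,0,0]},{"offset":[-0.016,0,0],"dr":[0,0,0]},{"offset":[-0.02,0,0],"dr":[0,0,0]},{"offset":[-0.024,0,0],"dr":[0,0,0]},{"offset":[-0.028,0,0],"dr":[0,0,0]},{"offset":[-0.032,0,0],"dr":[0,0,0]},{"offset":[-0.036,0,0],"dr":[0,0,0]},{"offset":[-0.04,0,0],"dr":[0,0,0]},{"offset":[-0.044,0,0],"dr":[0,0,0]},{"offset":[-0.048,0,0],"dr":[0,0,0]},{"offset":[-0.052,0,0],"dr":[0,0,0]},{"offset":[-0.056,0,0],"dr":[0,0,0]},{"offset":[-0.06,0,0],"dr":[0,0,0]},{"offset":[-0.064,0,0],"dr":[0,0,0]},{"offset":[-0.068,0,0],"dr":[0,0,0]},{"offset":[-0.07,0,0],"dr":[0,0,0]},{"offset":[-0.07,0,0],"dr":[0,0,0]},{"offset":[-0.07,0,0],"dr":[0,0,0]}])

```text
time_s: 4.9
position: [0.4689, 0.1201, 0.0434]
tcp_rot: [[-0.067, 0.998, 0.002], [0.998, 0.067, -0.0], [-0.0, 0.002, -1.0]]
force: [-0.1, 6.1, 1.1]
opening: 0.008
grasp_force: 3.3
```

Run:
```python
from meas import *
print(tcpl())
c=snap('top','top2'); s=snap('side','side2')
a=cv2.resize(c['color'][170:245,210:310,::-1],None,fx=8,fy=8,interpolation=cv2.INTER_CUBIC)
b=cv2.resize(s['color'][215:265,235:335,::-1],None,fx=8,fy=8,interpolation=cv2.INTER_CUBIC)
cv2.imwrite('pics/c2.png',np.vstack([a[:280],b[:320]]))
for z in(.056,):
  for l in [(.058,.08,z),(.058,.1,z)]: print(proj(c,world(l)),proj(s,world(l)))
```

```text
(array([-0.0223,  0.1638,  0.0434]), array([0.3 , 6.05]))
[257.780057   194.98374899] [265.07719431 226.87018897]
[251.60471561 195.4870147 ] [262.10907586 230.9816746 ]
```

View pics/c2.png

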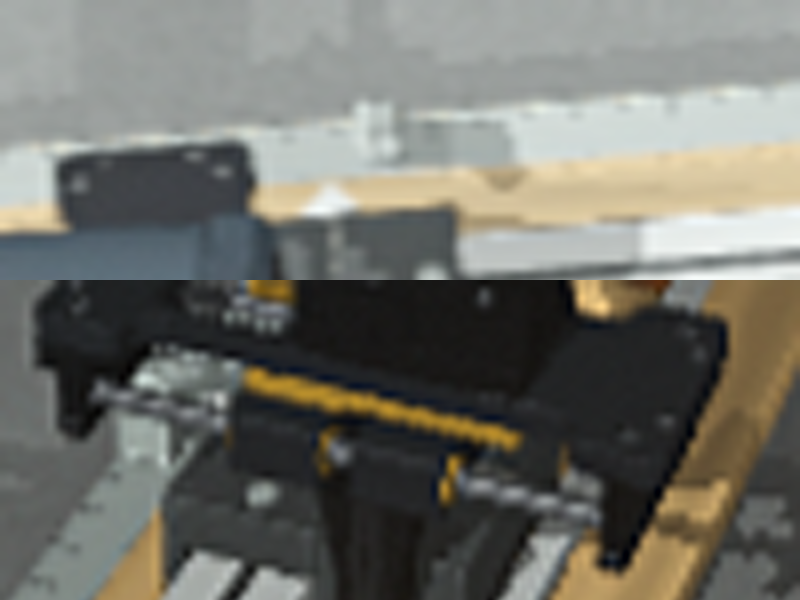

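Run:
```python
from meas import *
c=load('top2'); s=load('side0')
def mark(img,c,x0,y0,w,h,k,ys):
    a=cv2.resize(img[y0:y0+h,x0:x0+w,::-1],None,fx=k,fy=k,interpolation=cv2.INTER_NEAREST).copy()
    for y in ys:
        for x in ((.045,.06),(.1,.108)):
            p=[tuple(int(v) for v in ((proj(c,world((xx,y,.056)))-[x0,y0]+.5)*k)) for xx in x]
            cv2.line(a,p[0],p[1],(0,0,255) if abs(y-.08)<1e-6 else (255,0,0),1)
    return a
a=mark(c['color'],c,240,178,40,20,20,[.07,.08,.09,.1]); b=mark(s['color'],s,240,212,40,10*1+0,20,[.07,.08,.09]) 
b=mark(s['color'],s,240,218,40,10,20,[.07,.08,.09])
cv2.imwrite('pics/c3.png',np.vstack([a,b]))
g=c['color'].astype(float).mean(2)
for x in (.06,.064,.068,.072,.076,.08,.085,.09):
    ys=np.arange(.064,.115,.003); p=np.array([proj(c,world((x,y,.056))) for y in ys],np.float32)
    print(x,cv2.remap(g.astype(np.float32),p[None,:,0],p[None,:,1],cv2.INTER_LINEAR)[0].round().astype(int))
```

```text
0.06 [191 194 193 193 192 192 192 192 193 201 217 229 235 237 237 229 215]
0.064 [189 189 189 189 189 189 189 189 190 191 199 213 227 229 219 203 192]
0.068 [193 191 189 187 188 187 186 186 188 184 184 193 205 207 199 189 186]
0.072 [177 179 178 176 181 190 192 194 199 199 197 197 198 197 196 194 192]
0.076 [155 153 147 152 168 177 181 190 198 199 199 199 199 199 199 199 198]
0.08 [156 155 155 174 199 203 197 203 209 202 200 199 199 199 199 199 199]
0.085 [154 155 151 162 188 194 188 197 215 210 201 199 199 200 200 200 199]
0.09 [162 157 145 150 176 184 185 200 211 208 200 191 189 198 198 199 200]
```

View pics/c3.png

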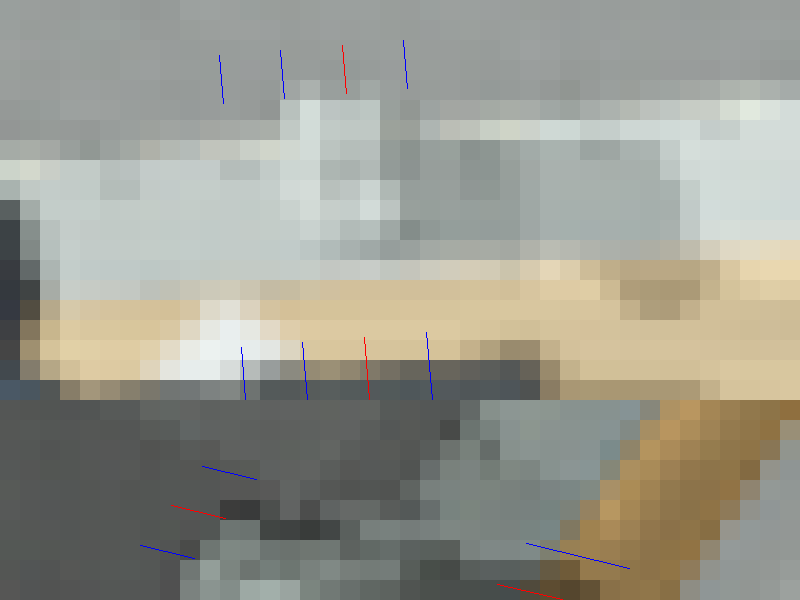

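The pointer is at y ≈ 0.102 and the clip's middle at ≈ 0.082, so about 20 mm remain. I'll push 17 mm more, then back off to look unobstructed.

Call:
servo_tool(targets=[{"offset":[-0.003,0,0],"dr":[0,0,0]},{"offset":[-0.006,0,0],"dr":[0,0,0]},{"offset":[-0.009,0,0],"dr":[0,0,0]},{"offset":[-0.012,0,0],"dr":[0,0,0]},{"offset":[-0.015,0,0],"dr":[0,0,0]},{"offset":[-0.017,0,0],"dr":[0,0,0]},{"offset":[-0.017,0,0],"dr":[0,0,0]},{"offset":[-0.017,0,0],"dr":[0,0,0]},{"offset":[-0.017,0,0],"dr":[0,0,0]}])

```text
time_s: 5.75
position: [0.4701, 0.1032, 0.0434]
tcp_rot: [[-0.067, 0.998, 0.002], [0.998, 0.067, -0.0], [-0.001, 0.001, -1.0]]
force: [0.4, 7.3, 0.4]
opening: 0.004
grasp_force: 3.5
```

```bash
python3 -c "
from meas import *
print(tcpl())"
```

```text
(array([-0.0224,  0.1469,  0.0434]), array([0.86, 7.25]))
```

Call:
servo_tool(targets=[{"offset":[0.02,0,0],"dr":[0,0,0]},{"offset":[0.05,0,-0.02],"dr":[0,0,0]},{"offset":[0.08,0,-0.06],"dr":[0,0,0]},{"offset":[0.08,-0.04,-0.1],"dr":[0,0,0]},{"offset":[0.08,-0.08,-0.14],"dr":[0,0,0]},{"offset":[0.08,-0.08,-0.18],"dr":[0,0,0]},{"offset":[0.08,-0.08,-0.22],"dr":[0,0,0]},{"offset":[0.08,-0.08,-0.22],"dr":[0,0,0]},{"offset":[0.08,-0.08,-0.22],"dr":[0,0,0]}])

```text
time_s: 6.5
position: [0.3866, 0.1775, 0.2682]
tcp_rot: [[-0.07, 0.998, 0.012], [0.998, 0.07, -0.0], [-0.001, 0.012, -1.0]]
force: [0.3, 0.6, -0.1]
opening: 0.004
grasp_force: 0.0
```

Run:
```python
from meas import *
print(tcpl())
c=snap('top','top3'); s=snap('side','side3')
a=cv2.resize(c['color'][178:198,240:280,::-1],None,fx=20,fy=20,interpolation=cv2.INTER_NEAREST)
b=cv2.resize(s['color'][220:240,240:290,::-1],None,fx=10,fy=10,interpolation=cv2.INTER_NEAREST)
b=cv2.resize(s['color'][218:238,245:285,::-1],None,fx=10,fy=10,interpolation=cv2.INTER_NEAREST)
b2=cv2.resize(s['color'][210:250,240:320,::-1],None,fx=5,fy=5,interpolation=cv2.INTER_CUBIC)
cv2.imwrite('pics/c4.png',np.vstack([a,np.hstack([b,b2])]))
g=c['color'].astype(np.float32).mean(2)
for x in (.05,.055,.06,.064,.068,.072,.076,.08,.085,.09):
    ys=np.arange(.064,.11,.002); p=np.array([proj(c,world((x,y,.056))) for y in ys],np.float32)
    print(x,cv2.remap(g,p[None,:,0],p[None,:,1],cv2.INTER_LINEAR)[0].round().astype(int))
```

```text
(array([-0.1006,  0.2267,  0.2682]), array([0.36, 0.6 ]))
0.05 [106 107 107 107 105 104 105 107 109 127 137 138 124 110 108 107 106 106
 106 104 104 105 104]
0.055 [141 141 140 136 140 144 151 157 160 167 169 173 165 156 148 147 146 144
 142 141 145 144 143]
0.06 [182 184 184 184 186 195 207 217 224 226 227 227 226 221 214 203 194 187
 185 185 187 188 188]
0.064 [181 181 180 180 179 181 185 193 205 217 222 223 215 206 194 187 183 182
 183 183 183 183 183]
0.068 [185 184 182 180 178 178 178 179 184 191 197 198 193 184 176 175 177 181
 181 182 182 182 182]
0.072 [169 170 171 170 167 168 172 179 182 184 186 188 191 190 189 189 189 190
 189 189 189 188 187]
0.076 [147 146 144 139 138 149 160 169 169 172 179 185 189 190 190 191 191 191
 191 191 191 191 191]
0.08 [147 147 147 148 156 176 191 199 191 189 192 198 200 196 193 191 192 191
 190 190 190 191 191]
0.085 [147 148 147 143 148 160 179 188 182 180 182 199 207 205 198 192 191 191
 191 192 192 191 191]
0.09 [154 151 145 137 140 149 169 177 175 178 184 200 203 202 197 192 186 182
 180 187 189 190 191]
```

View pics/c4.png

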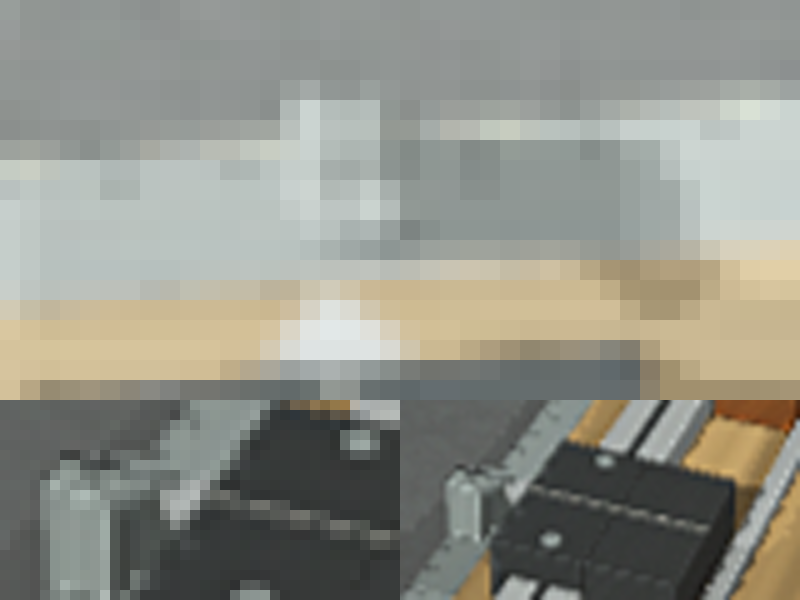

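The crop shows the pointer tip at column ≈332 and the clip block at 285–380 (20× px). With the fixture's tilt this puts the pointer ≈2 mm on the +y side of the clip (0.085 vs 0.083). One more fine push, with TCP from 0.1469 to ≈0.1449.

Run:
```python
from meas import *
s=bot.read_state()
from scipy.spatial.transform import Rotation as Ro
RX=np.c_[np.r_[RF@[0,1],0],np.r_[RF@[1,0],0],[0,0,-1]]
print(tcpl(),off((-.022,.17,.1)),off((-.022,.17,.0435)),Ro.from_matrix(s['tcp_rot'].T@RX).as_rotvec(degrees=True).round(2))
```

```text
(array([-0.1026,  0.2262,  0.2639]), array([-0.27, -0.4 ])) [-0.0558  0.08    0.1643] [-0.0557  0.0798  0.2208] [ 0.19  0.12 -0.  ]
```

Call:
servo_tool(targets=[{"offset":[-0.056,0.08,0.1],"dr":[0,0,0]},{"offset":[-0.056,0.08,0.1],"dr":[0,0,0]},{"offset":[-0.056,0.08,0.13],"dr":[0,0,0]},{"offset":[-0.056,0.08,0.16],"dr":[0,0,0]},{"offset":[-0.056,0.08,0.19],"dr":[0,0,0]},{"offset":[-0.056,0.08,0.21],"dr":[0,0,0]},{"offset":[-0.056,0.08,0.22],"dr":[0,0,0]},{"offset":[-0.056,0.08,0.22],"dr":[0,0,0]},{"offset":[-0.056,0.08,0.22],"dr":[0,0,0]},{"offset":[-0.056,0.08,0.22],"dr":[0,0,0]}])

```text
time_s: 7.43
position: [0.4687, 0.1261, 0.0442]
tcp_rot: [[-0.069, 0.998, 0.002], [0.998, 0.069, -0.002], [-0.002, 0.002, -1.0]]
force: [-0.2, -0.5, 0.0]
opening: 0.008
grasp_force: 0.0
```

```bash
python3 -c "
from meas import *
print(tcpl())"
```

```text
(array([-0.0222,  0.1698,  0.0442]), array([-0.19, -0.48]))
```

Need −24.9 mm, so go to −23.5 first and check.

Call:
servo_tool(targets=[{"offset":[-0.006,0,0],"dr":[0,0,0]},{"offset":[-0.012,0,0],"dr":[0,0,0]},{"offset":[-0.017,0,0],"dr":[0,0,0]},{"offset":[-0.02,0,0],"dr":[0,0,0]},{"offset":[-0.022,0,0],"dr":[0,0,0]},{"offset":[-0.0235,0,0],"dr":[0,0,0]},{"offset":[-0.0235,0,0],"dr":[0,0,0]},{"offset":[-0.0235,0,0],"dr":[0,0,0]}])

```text
time_s: 8.1
position: [0.4701, 0.103, 0.0437]
tcp_rot: [[-0.067, 0.998, 0.002], [0.998, 0.067, -0.001], [-0.001, 0.002, -1.0]]
force: [0.7, 5.0, 3.1]
opening: 0.002
grasp_force: 2.3
```

```bash
python3 -c "
from meas import *
print(tcpl())"
```

```text
(array([-0.0224,  0.1466,  0.0437]), array([1.06, 4.93]))
```

Call:
servo_tool(targets=[{"offset":[-0.001,0,0],"dr":[0,0,0]},{"offset":[-0.002,0,0],"dr":[0,0,0]},{"offset":[-0.002,0,0],"dr":[0,0,0]},{"offset":[-0.002,0,0],"dr":[0,0,0]}])

```text
time_s: 8.43
position: [0.4702, 0.1016, 0.0437]
tcp_rot: [[-0.067, 0.998, 0.002], [0.998, 0.067, -0.001], [-0.001, 0.002, -1.0]]
force: [-0.6, 8.9, 5.1]
opening: 0.006
grasp_force: 3.9
```

```bash
python3 -c "
from meas import *
print(tcpl())"
```

```text
(array([-0.0223,  0.1452,  0.0437]), array([0.02, 8.92]))
```

Call:
servo_tool(targets=[{"offset":[0.02,0,0],"dr":[0,0,0]},{"offset":[0.05,0,-0.02],"dr":[0,0,0]},{"offset":[0.08,0,-0.06],"dr":[0,0,0]},{"offset":[0.08,-0.04,-0.1],"dr":[0,0,0]},{"offset":[0.08,-0.08,-0.14],"dr":[0,0,0]},{"offset":[0.08,-0.08,-0.18],"dr":[0,0,0]},{"offset":[0.08,-0.08,-0.18],"dr":[0,0,0]},{"offset":[0.08,-0.08,-0.18],"dr":[0,0,0]},{"offset":[0.08,-0.08,-0.18],"dr":[0,0,0]}])

```text
time_s: 9.18
position: [0.385, 0.1751, 0.2244]
tcp_rot: [[-0.069, 0.998, 0.005], [0.998, 0.069, -0.002], [-0.002, 0.005, -1.0]]
force: [-0.4, -0.7, 0.3]
opening: 0.003
grasp_force: 0.0
```

Run:
```python
from meas import *
c=snap('top','top4'); s=snap('side','side4')
g=c['color'].astype(np.float32).mean(2)
for x in (.04,.05,.06,.064,.068,.08,.085,.09):
    ys=np.arange(.064,.11,.002); p=np.array([proj(c,world((x,y,.056))) for y in ys],np.float32)
    print(x,cv2.remap(g,p[None,:,0],p[None,:,1],cv2.INTER_LINEAR)[0].round().astype(int))
print(tcpl(),off((-.07,-.05,.2)),off((-.022,-.235,.2)))
h=hsv(c); m=((h[...,0]<14)&(h[...,1]>110)&(h[...,2]>60)).astype(np.uint8); m[:190]=0;m[235:]=0; m[:,:285]=0;m[:,380:]=0
b=cv2.minAreaRect(cv2.findNonZero(m)); print(b,[((plane(c,p,.058)[:2]-M)@RF*1e3).round(1) for p in cv2.boxPoints(b)])
```

```text
0.04 [109 109 109 109 108 107 108 113 128 136 141 124 112 106 106 106 107 108
 108 108 108 108 108]
0.05 [106 105 105 104 104 105 105 106 110 130 140 139 123 108 106 105 106 106
 106 106 105 105 105]
0.06 [183 185 185 188 196 207 218 223 226 227 228 227 226 220 211 199 190 187
 185 186 188 189 189]
0.064 [181 181 180 180 181 184 191 203 214 224 223 220 211 201 191 186 183 182
 183 184 184 184 184]
0.068 [185 185 183 181 179 178 179 183 188 194 195 193 186 180 175 176 178 182
 182 182 182 182 182]
0.08 [149 148 147 148 157 177 192 200 192 189 192 199 201 196 193 192 192 191
 191 191 191 191 191]
0.085 [148 148 146 144 149 161 180 188 182 180 182 199 207 206 199 193 192 192
 192 192 192 192 192]
0.09 [155 152 147 139 141 150 169 177 175 178 185 200 204 202 198 193 186 182
 181 187 190 190 191]
(array([-0.1029,  0.2242,  0.2224]), array([-0.29,  0.12])) [-0.2741  0.0331  0.0231] [-0.4591  0.0813  0.0235]
((318.99658203125, 222.45863342285156), (0.08304549008607864, 12.041595458984375), 85.2363510131836) [array([-46.5, -89. ]), array([ -46.4, -127.4]), array([ -46.7, -127.4]), array([-46.8, -89. ])]
```

The pointer is at 0.0835 and the clip at ≈0.083, so the stop is on its mark. Moving over to the blank's −y end.

Call:
servo_tool(targets=[{"offset":[-0.274,0.033,0.02],"dr":[0,0,0]},{"offset":[-0.274,0.033,0.02],"dr":[0,0,0]},{"offset":[-0.274,0.033,0.02],"dr":[0,0,0]},{"offset":[-0.274,0.033,0.02],"dr":[0,0,0]},{"offset":[-0.274,0.033,0.02],"dr":[0,0,0]},{"offset":[-0.274,0.033,0.02],"dr":[0,0,0]},{"offset":[-0.459,0.081,0.02],"dr":[0,0,0]},{"offset":[-0.459,0.081,0.02],"dr":[0,0,0]},{"offset":[-0.459,0.081,0.02],"dr":[0,0,0]},{"offset":[-0.459,0.081,0.02],"dr":[0,0,0]},{"offset":[-0.459,0.081,0.02],"dr":[0,0,0]},{"offset":[-0.459,0.081,0.02],"dr":[0,0,0]},{"offset":[-0.459,0.081,0.02],"dr":[0,0,0]},{"offset":[-0.459,0.081,0.02],"dr":[0,0,0]},{"offset":[-0.459,0.081,0.02],"dr":[0,0,0]},{"offset":[-0.459,0.081,0.02],"dr":[0,0,0]}])

```text
time_s: 10.62
position: [0.4958, -0.275, 0.2032]
tcp_rot: [[-0.07, 0.998, -0.002], [0.998, 0.07, -0.0], [0.0, -0.002, -1.0]]
force: [-0.3, -0.8, 0.4]
opening: 0.011
grasp_force: 0.0
```

Run:
```python
from meas import *
print(tcpl(),off((-.022,-.235,.042)),bot.read_state()['tcp_rot'].round(3))
```

```text
(array([-0.0228, -0.2323,  0.2032]), array([-0.36, -0.8 ])) [-0.0027  0.0011  0.1612] [[-0.07   0.998 -0.002]
 [ 0.998  0.07  -0.   ]
 [ 0.    -0.002 -1.   ]]
```

Call:
servo_tool(targets=[{"offset":[-0.003,0.001,0.04],"dr":[0,0,0]},{"offset":[-0.003,0.001,0.08],"dr":[0,0,0]},{"offset":[-0.003,0.001,0.11],"dr":[0,0,0]},{"offset":[-0.003,0.001,0.135],"dr":[0,0,0]},{"offset":[-0.003,0.001,0.15],"dr":[0,0,0]},{"offset":[-0.003,0.001,0.158],"dr":[0,0,0]},{"offset":[-0.003,0.001,0.161],"dr":[0,0,0]},{"offset":[-0.003,0.001,0.161],"dr":[0,0,0]},{"offset":[-0.003,0.001,0.161],"dr":[0,0,0]}])

```text
time_s: 11.37
position: [0.4987, -0.2806, 0.0442]
tcp_rot: [[-0.069, 0.998, 0.002], [0.998, 0.069, -0.003], [-0.004, 0.002, -1.0]]
force: [-0.2, 0.5, 0.0]
opening: 0.006
grasp_force: 0.0
```

Run:
```python
from meas import *
print(tcpl(),off((-.022,-.235,.042)))
```

```text
(array([-0.0202, -0.238 ,  0.0442]), array([-0.17,  0.55])) [ 0.003  -0.0018  0.0021]
```

Call:
servo_tool(targets=[{"offset":[0.007,-0.001,0.001],"dr":[0,0,0]},{"offset":[0.014,-0.001,0.001],"dr":[0,0,0]},{"offset":[0.021,-0.001,0.001],"dr":[0,0,0]},{"offset":[0.028,-0.001,0.001],"dr":[0,0,0]},{"offset":[0.034,-0.001,0.001],"dr":[0,0,0]},{"offset":[0.04,-0.001,0.001],"dr":[0,0,0]},{"offset":[0.046,-0.001,0.001],"dr":[0,0,0]},{"offset":[0.052,-0.001,0.001],"dr":[0,0,0]},{"offset":[0.058,-0.001,0.001],"dr":[0,0,0]},{"offset":[0.064,-0.001,0.001],"dr":[0,0,0]},{"offset":[0.07,-0.001,0.001],"dr":[0,0,0]},{"offset":[0.076,-0.001,0.001],"dr":[0,0,0]},{"offset":[0.082,-0.001,0.001],"dr":[0,0,0]},{"offset":[0.088,-0.001,0.001],"dr":[0,0,0]},{"offset":[0.094,-0.001,0.001],"dr":[0,0,0]},{"offset":[0.1,-0.001,0.001],"dr":[0,0,0]},{"offset":[0.105,-0.001,0.001],"dr":[0,0,0]},{"offset":[0.109,-0.001,0.001],"dr":[0,0,0]},{"offset":[0.112,-0.001,0.001],"dr":[0,0,0]},{"offset":[0.112,-0.001,0.001],"dr":[0,0,0]}])

```text
time_s: 13.03
position: [0.4889, -0.1678, 0.0417]
tcp_rot: [[-0.069, 0.998, -0.001], [0.998, 0.069, -0.001], [-0.001, -0.001, -1.0]]
force: [0.5, 0.1, 0.1]
opening: 0.0
grasp_force: 0.0
```

Run:
```python
from meas import *
print(tcpl())
```

```text
(array([-0.0223, -0.1248,  0.0417]), array([0.52, 0.05]))
```

Call:
servo_tool(targets=[{"offset":[0.003,0,0],"dr":[0,0,0]},{"offset":[0.006,0,0],"dr":[0,0,0]},{"offset":[0.009,0,0],"dr":[0,0,0]},{"offset":[0.012,0,0],"dr":[0,0,0]},{"offset":[0.015,0,0],"dr":[0,0,0]},{"offset":[0.018,0,0],"dr":[0,0,0]},{"offset":[0.02,0,0],"dr":[0,0,0]},{"offset":[0.021,0,0],"dr":[0,0,0]},{"offset":[0.022,0,0],"dr":[0,0,0]}])

```text
time_s: 13.78
position: [0.4878, -0.1467, 0.0417]
tcp_rot: [[-0.069, 0.998, 0.0], [0.998, 0.069, -0.002], [-0.002, 0.0, -1.0]]
force: [0.2, -1.1, 0.2]
opening: 0.004
grasp_force: 0.3
```

Run:
```python
from meas import *
print(tcpl())
c=snap('top','top5')
g=c['color'].astype(np.float32)
ys=np.arange(-.1,.06,.004)
for x in (-.03,-.015):
    p=np.array([proj(c,world((x,y,.058))) for y in ys],np.float32)
    print(np.c_[(ys*1e3).round(),cv2.remap(g,p[None,:,0],p[None,:,1],cv2.INTER_LINEAR)[0].round()].astype(int)[20:].tolist())
```

```text
(array([-0.0219, -0.1037,  0.0417]), array([ 0.14, -1.14]))
[[-20, 95, 111, 122], [-16, 95, 112, 124], [-12, 96, 113, 125], [-8, 97, 115, 127], [-4, 99, 118, 129], [0, 100, 118, 129], [4, 89, 104, 114], [8, 65, 74, 81], [12, 61, 71, 79], [16, 73, 88, 97], [20, 83, 99, 109], [24, 95, 112, 123], [28, 107, 124, 135], [32, 109, 128, 140], [36, 111, 130, 143], [40, 112, 130, 142], [44, 113, 130, 142], [48, 114, 132, 144], [52, 114, 133, 145], [56, 114, 133, 145]]
[[-20, 89, 104, 115], [-16, 90, 105, 117], [-12, 91, 107, 119], [-8, 93, 110, 121], [-4, 73, 85, 94], [0, 58, 67, 73], [4, 66, 78, 87], [8, 76, 89, 99], [12, 84, 100, 109], [16, 93, 110, 121], [20, 100, 117, 130], [24, 102, 121, 132], [28, 102, 120, 132], [32, 103, 121, 133], [36, 104, 122, 134], [40, 106, 124, 136], [44, 107, 124, 136], [48, 108, 126, 138], [52, 109, 126, 139], [56, 111, 129, 141]]
```

Call:
servo_tool(targets=[{"offset":[0.001,0,0],"dr":[0,0,0]},{"offset":[0.002,0,0],"dr":[0,0,0]},{"offset":[0.003,0,0],"dr":[0,0,0]},{"offset":[0.0035,0,0],"dr":[0,0,0]},{"offset":[0.0035,0,0],"dr":[0,0,0]}])

```text
time_s: 14.25
position: [0.4876, -0.1433, 0.0418]
tcp_rot: [[-0.068, 0.998, 0.0], [0.998, 0.068, -0.002], [-0.002, 0.0, -1.0]]
force: [0.2, -0.2, -0.9]
opening: 0.004
grasp_force: 0.1
```

Call:
servo_tool(targets=[{"offset":[0.0005,0,0],"dr":[0,0,0]},{"offset":[0.0005,0,0],"dr":[0,0,0]}])

```text
time_s: 14.42
position: [0.4876, -0.1429, 0.0418]
tcp_rot: [[-0.068, 0.998, 0.001], [0.998, 0.068, -0.002], [-0.002, 0.0, -1.0]]
force: [0.0, 0.0, -0.0]
opening: 0.005
grasp_force: 0.2
```

Run:
```python
from meas import *
print(tcpl())
```

```text
(array([-0.0218, -0.0999,  0.0418]), array([0.04, 0.  ]))
```

Low sliding friction, no stop yet. Creeping on.

Call:
servo_tool(targets=[{"offset":[0.0005,0,0],"dr":[0,0,0]},{"offset":[0.001,0,0],"dr":[0,0,0]},{"offset":[0.001,0,0],"dr":[0,0,0]}])

```text
time_s: 14.67
position: [0.4875, -0.1419, 0.0418]
tcp_rot: [[-0.068, 0.998, 0.0], [0.998, 0.068, -0.002], [-0.002, 0.0, -1.0]]
force: [0.8, 0.5, 0.0]
opening: 0.008
grasp_force: 0.3
```

Call:
servo_tool(targets=[{"offset":[0.0005,0,0],"dr":[0,0,0]},{"offset":[0.0005,0,0],"dr":[0,0,0]}])

```text
time_s: 14.83
position: [0.4875, -0.1414, 0.0418]
tcp_rot: [[-0.068, 0.998, 0.001], [0.998, 0.068, -0.002], [-0.002, 0.0, -1.0]]
force: [-0.8, -0.4, 0.2]
opening: 0.005
grasp_force: 0.3
```

Call:
servo_tool(targets=[{"offset":[0.0005,0,0],"dr":[0,0,0]},{"offset":[0.0005,0,0],"dr":[0,0,0]}])

```text
time_s: 15.0
position: [0.4875, -0.1409, 0.0418]
tcp_rot: [[-0.068, 0.998, 0.001], [0.998, 0.068, -0.002], [-0.002, 0.0, -1.0]]
force: [0.6, -0.5, 0.2]
opening: 0.003
grasp_force: 0.4
```

Call:
servo_tool(targets=[{"offset":[0.0005,0,0],"dr":[0,0,0]},{"offset":[0.0005,0,0],"dr":[0,0,0]}])

```text
time_s: 15.17
position: [0.4874, -0.1404, 0.0418]
tcp_rot: [[-0.068, 0.998, 0.001], [0.998, 0.068, -0.002], [-0.002, 0.0, -1.0]]
force: [-0.0, -0.9, 0.1]
opening: 0.005
grasp_force: 0.4
```

Call:
servo_tool(targets=[{"offset":[0.0005,0,0],"dr":[0,0,0]},{"offset":[0.0005,0,0],"dr":[0,0,0]}])

```text
time_s: 15.33
position: [0.4874, -0.14, 0.0417]
tcp_rot: [[-0.068, 0.998, 0.001], [0.998, 0.068, -0.002], [-0.002, 0.0, -1.0]]
force: [-0.2, -2.1, 0.2]
opening: 0.007
grasp_force: 0.5
```

Run:
```python
from meas import *
print(tcpl())
s=snap('side','side5')
b=cv2.resize(s['color'][190:270,240:345,::-1],None,fx=7,fy=7,interpolation=cv2.INTER_CUBIC)
cv2.imwrite('pics/c5.png',b)
```

```text
(array([-0.0218, -0.0969,  0.0417]), array([-0.33, -2.06]))
```

View pics/c5.png

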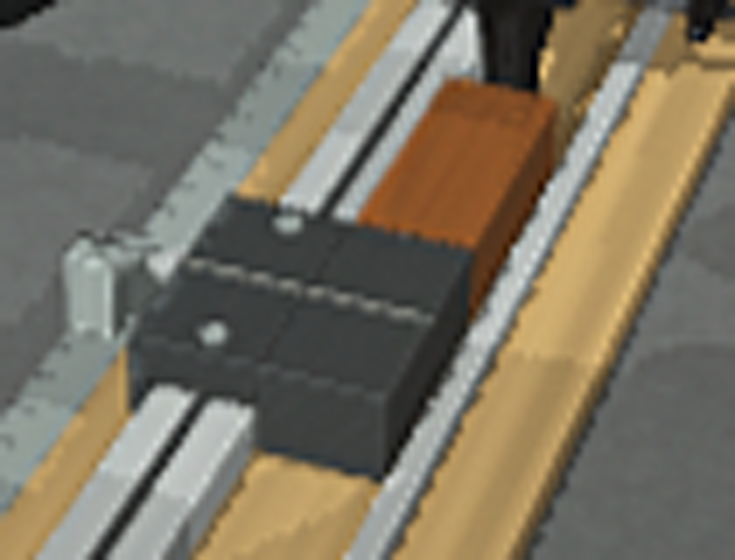

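The crop shows the blank (360–555, 80–300) up against the slide with no visible gap. The force is beginning to rise, so one more small step.

Call:
servo_tool(targets=[{"offset":[0.0004,0,0],"dr":[0,0,0]},{"offset":[0.0004,0,0],"dr":[0,0,0]},{"offset":[0.0004,0,0],"dr":[0,0,0]}])

```text
time_s: 15.63
position: [0.4877, -0.1399, 0.0418]
tcp_rot: [[-0.068, 0.998, 0.001], [0.998, 0.068, -0.003], [-0.003, 0.001, -1.0]]
force: [0.1, -2.3, -0.7]
opening: 0.008
grasp_force: 1.2
```

Run:
```python
from meas import *
print(tcpl())
```

```text
(array([-0.0216, -0.0969,  0.0418]), array([-0.07, -2.28]))
```

Call:
servo_tool(targets=[{"offset":[0.0004,0,0],"dr":[0,0,0]},{"offset":[0.0004,0,0],"dr":[0,0,0]}])

```text
time_s: 15.8
position: [0.4877, -0.1398, 0.0418]
tcp_rot: [[-0.069, 0.998, 0.001], [0.998, 0.069, -0.003], [-0.003, 0.001, -1.0]]
force: [-0.5, -5.1, -0.4]
opening: 0.008
grasp_force: 2.3
```

Run:
```python
from meas import *
print(tcpl())
```

```text
(array([-0.0216, -0.0968,  0.0418]), array([-0.87, -5.  ]))
```

The arm has stalled with 5 N on it, so the blank is against the stop. I'll back straight off, lift and verify.

Call:
servo_tool(targets=[{"offset":[-0.003,0,0],"dr":[0,0,0]},{"offset":[-0.015,0,0],"dr":[0,0,0]},{"offset":[-0.04,0,0],"dr":[0,0,0]},{"offset":[-0.06,0,-0.03],"dr":[0,0,0]},{"offset":[-0.09,0,-0.07],"dr":[0,0,0]},{"offset":[-0.12,-0.03,-0.11],"dr":[0,0,0]},{"offset":[-0.16,-0.06,-0.15],"dr":[0,0,0]},{"offset":[-0.2,-0.06,-0.18],"dr":[0,0,0]},{"offset":[-0.24,-0.06,-0.18],"dr":[0,0,0]},{"offset":[-0.24,-0.06,-0.18],"dr":[0,0,0]},{"offset":[-0.24,-0.06,-0.18],"dr":[0,0,0]},{"offset":[-0.24,-0.06,-0.18],"dr":[0,0,0]}])

```text
time_s: 16.8
position: [0.4434, -0.3853, 0.2233]
tcp_rot: [[-0.065, 0.998, 0.003], [0.998, 0.065, -0.004], [-0.004, 0.002, -1.0]]
force: [-0.0, -0.0, -0.3]
opening: 0.004
grasp_force: 0.0
```

Run:
```python
from meas import *
print(tcpl())
c=snap('top','top6'); g=c['color'].astype(np.float32)
def prof(x,ys,z): 
    p=np.array([proj(c,world((x,y,z))) for y in ys],np.float32); return cv2.remap(g,p[None,:,0],p[None,:,1],cv2.INTER_LINEAR)[0]
for x in (.05,.06,.064,.068): print(x,prof(x,np.arange(.064,.11,.002),.056).mean(1).round().astype(int))
ys=np.arange(.02,.05,.002)
for x in (-.035,-.01): print(ys[0],prof(x,ys,.058).round().astype(int).tolist())
ys=np.arange(-.1,-.07,.003); print(prof(-.022,ys,.058).round().astype(int).tolist())
```

```text
(array([-0.0826, -0.3387,  0.2233]), array([-0.01, -0.03]))
0.05 [111 110 109 109 109 109 109 111 115 135 146 145 129 112 110 110 110 111
 112 110 110 110 110]
0.06 [189 190 191 194 202 212 224 229 232 234 234 234 231 226 217 206 197 193
 191 192 194 195 194]
0.064 [188 188 187 186 187 190 197 210 221 230 230 226 217 207 197 192 189 189
 189 190 190 190 190]
0.068 [191 190 189 187 185 184 185 188 193 200 200 198 193 187 182 182 184 188
 188 188 188 188 188]
0.02 [[193, 144, 96], [193, 144, 96], [194, 144, 96], [195, 145, 95], [195, 145, 95], [182, 133, 87], [160, 118, 80], [119, 102, 87], [102, 102, 99], [104, 112, 115], [105, 113, 114], [106, 114, 114], [106, 114, 114], [106, 114, 114], [106, 114, 114]]
0.02 [[186, 137, 91], [187, 139, 91], [188, 140, 92], [190, 141, 92], [192, 141, 92], [191, 140, 93], [174, 131, 96], [145, 119, 101], [105, 107, 107], [101, 108, 109], [101, 110, 111], [103, 110, 111], [105, 111, 112], [106, 112, 112], [105, 112, 113]]
[[195, 178, 141], [195, 177, 142], [195, 178, 141], [194, 178, 140], [181, 161, 125], [178, 140, 100], [189, 140, 93], [191, 142, 93], [191, 142, 94], [191, 142, 94]]
```

The stop is unchanged and the blank/slide boundary is direct with no gap. Handing in.

```bash
python3 -c "
from rig import ticket
print(ticket.hand_in())"
```

```text
the job is handed in; nothing more can be done
None
```

I set the stop's pointer within about 1 mm of the clip tip (measured in the top camera) and slid the wooden blank until I felt it rest against the stop at about 5 N. The stop stayed on its mark, I didn't touch the bystanders, and I handed the job in at about 17 s; no verdict was returned.

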